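Jam the pastry case door shut with a wedge

TASK

The worn push catch of the small glass pastry case keeps nudging its door ajar. Take the rubber wedge and work it, thin end first, flat and square to the door, in under the door's unhinged right-hand half, so that it pushes the door shut and then jams it tight, carrying the door without being rammed. Let go and leave all else on the counter where it stands.

Things in the scene. Friction and masses are not known exactly. Their poses are not given: they have to be found in the camera images.
- wedge: Loose dark rubber door wedge, 130 long x 42 wide, about 0.12 kg, friction on wood about 0.6. Flat underside; the top slopes straight from 27 high at the tail (own -x end) to 4 at the thin nose (+x end), 10 degrees. Origin at the centre of the underside, x towards the nose, y across, z up. Best gripped across its 42 mm width near the thick tail.
- wedge_nose (a point): Middle of the lower edge of the wedge's thin end (own x = 65, z = 0). The gap under the door is anything from 10 to 15 mm, so feel for it. The door sits on its hinges by its weight (5 N); lifted, it gives 1 mm per 12 N. Tight: the wedge presses up on it with over 5 N; that takes a push of 10 N, or up to 18 N if the tool also bears down. Pressing over 28 N strains the hinges.
- pastry_case: Fixed oak and glass pastry case, 120 deep x 280 wide x 262 high, standing angled. Origin on the counter under the middle of the carcass; the door side is own -x, own +y is left when facing the door. Carcass front at own x = -60; hinge line at x = -78, y = 140. Under it the space is free for 66 mm behind the carcass front (24 mm high), then a plinth.
- door_swing (a joint): Swing of the case's door (280 wide, 230 high, 18 thick, 0.5 kg; hinged at its left end), rad. 0: shut, outer face at the case's own x = -78; grows as the right end comes out. Let go, the catch pushes it ajar to about 0.13 to 0.19; to hold it shut takes 0.1 N m. A steel pull bar (12 thick) runs across the door 46 mm before its face, 140 mm up: lean the tool back 25 to 40 degrees under it.
- lid_stack: Bystander: stack of white cup lids, 74 across x 45 high, near the wedge. Origin under its centre.
- reusable_cup: Bystander: lidded cup with a cork band, 73 across x 100 high. Origin under its centre.
- service_bell: Bystander: counter bell, 74 across x 50 high. Origin under its centre.
- milk_jug: Bystander: small steel milk jug, 80 x 74 x 76 high. Origin under its centre.
- card_terminal: Bystander: card terminal, 165 x 72 x 102. Origin under its centre.
Things that resemble listed ones, but are neither listed nor needed, are in the scene too. There is more than one size of the wedge; the one meant has the size given above.

How it is judged:
At the end, for the whole second after the job is handed in: The door is shut (within 0.03 rad) and stays so on the wedge alone; the wedge, let go and at rest, lies flat on the counter (within 5 degrees), nose right through under the right-hand, unhinged half of the door, square to it within 17 degrees, and presses on the case's door with more than 5 N (value of joint door_swing below 0.03 rad and contact force between wedge and pastry_case above 5 N and y of wedge_nose in the frame of pastry_case between -0.14 and 0 m and angle between the x axis of wedge and the x axis of pastry_case, either way round below 0.3 rad and angle between wedge's own z axis and vertical below 0.09 rad and linear speed of wedge below 0.01 m/s and x of wedge_nose in the frame of pastry_case above -0.06 m); the robot touches nothing.
It fails at once if the wedge is rammed in so hard that it presses on the case's door with more than 28 N (contact force between wedge and pastry_case above 28 N).
It fails at once if a bystander is shifted by more than 25 mm or tipped over (distance of any of lid_stack, reusable_cup, service_bell, milk_jug, card_terminal from where it was at the start of the episode above 0.025 m or angle between any of reusable_cup, milk_jug's own z axis and vertical above 0.4 rad).
It also fails if it takes over 51 s, if anything falls off the work surface, if the arm or the gripper's body presses on something with over 40 N, if the wrist force passes 120 N, or if a joint passes its speed limit or range.

ROBOT

A 6-joint arm with a two-finger parallel gripper is mounted at the origin on a cart in front of the work surface, level with it; the furniture and walls round the work are solid. World frame = base frame: x ahead of the robot, y to its left, z up, the work surface at z = 0. Lengths are in m, angles in rad, forces in N, time in s.
With the tool pointing down it reaches from about 0.3 to 0.875 m from the base axis. Payload 6.4 kg.
Tool frame: the origin (TCP) lies between the finger pads; the fingertips stand ctrl.tip_extent ahead of it and the grasp point (between the pads) is the TCP (ctrl.tip_extent is the distance from the TCP to the fingertips, in m); z points along the fingers, y is the line along which they close (so a half turn about z gives the same grasp; the last joint's range is limited). The gripper opens to 85 mm and grips with 20 to 120 N. Pads are 22 mm wide; open, the fingers measure 114 mm over their backs; the gripper's body (76 mm by 85 mm) begins 54 mm behind the grasp point. The pads swing forward as they close: fully open they stand 13 mm farther back than shut.
Start: joints at [1.013, 0.181, 1.607, -0, 1.354, -0.206], TCP at [0.198, 0.54, 0.25] pointing down, gripper open.
Joint ranges: [-2.99, 2.99], [-0.89, 2.07], [0.3, 2.58], [-1.14, 4.28], [0, 2.63], [-3.12, 3.12]. Speed limits (rad/s): [2.57, 2.57, 3.01, 3.14, 3.14, 3.14].

INTERFACE

Orientations are given as a unit quaternion [w, x, y, z].
In Python, from bench import ctrl gives the robot as it stands.
- The arm moves only by the tool send_rows, never from a script. Its arguments are lists of equal length, an entry for each row: "dr": the turn, a rotation vector about the tool's x, y, z in units of 6 degrees (1.0 is 6 degrees), a list of three; "xyz": the shift along the tool's x, y, z in cm, a list of three; "jaw": the opening in per cent of the stroke, from 0 (shut) to 100 (fully open). In form: {"dr": [[wx, wy, wz], ...], "xyz": [[dx, dy, dz], ...], "jaw": [jaw, ...]}. A call has exactly 8 rows; each row is the pose to reach, as a shift and turn from the pose commanded when the call began, along the tool's axes at that moment; what a row does not reach only later rows make up. A row lasts 1/8 s, in which the tool goes at most 62.5 mm and 10.7 degrees, less where a joint would pass 70% of its speed; a pose out of reach is approached as far as the arm can. A call with a gripper value outside its range is refused whole. The fingers move at their own pace and stop on an object; the grip force is fixed at half the most. Time passes only in rows, so rows that repeat a pose let the fingers close, or fill a call up. It gives the time, the measured TCP pose, the force, the opening and the grip force at its end, in the units of the state.
- ctrl.get_obs(): the state, without advancing time (a new reading comes with each control period).
- ctrl.camera(name): name is "scene" or "side" or "wrist"; returns the picture (480x640x3 uint8, red, green, blue); there is no depth.
- ctrl.calibration(name): a dict with "camera_matrix" (3x3 intrinsics, pixels), "world_from_camera" (4x4, takes a point from camera to world coordinates). Camera axes: x right, y up, looking along -z (the intrinsics and any distortion apply to the point x, -y, -z); pixel columns grow to the right and rows downward; lengths in m; the calibration is good to about 2 mm. A picture is of the moment at which its call begins: read the wrist's pose just before it. calibration takes no time and is no camera call; for the wrist camera it gives the pose at the moment of the call.
- ctrl.hand_in(): hands the job in; it is judged then, once.
The state is a dict: "time_s": time; "q": joint angles; "dq": joint speeds; "joint_efforts": joint torques, N m; "eef_pos": TCP position; "eef_rot": TCP orientation; "wrist_force": force on the tool from outside, world axes, zero at the start; "torque": the same for the moment, N m; "opening": opening from 0.0 (shut) to 1.0 (fully open); "grasp_force": force on a finger pad.
Only numpy, scipy, OpenCV 4.12 (cv2) and the standard library are available. Lean on these libraries where they do the work, as an engineer would, in place of code of your own. Each camera call takes 0.05 s, during which the arm holds its last target. There are 200 camera calls.

## Working session

There is one attempt and no reset: what is moved stays moved. The work goes in short steps, Python scripts to look and compute and a tool call to move; the robot and the scene stay as the last step left them, time stands still between calls to the robot, and variables do not carry over. Pictures are saved under pics/ and viewed, at most 10 in all, crops included, and the job is handed in when it is done.

Besides the shell and the picture viewer there is one more tool, called after ">>>" by a JSON object that holds its "method" and its "body", one argument or row to a line. send_rows: Moves the arm, as the interface text tells. Its arguments: {"type":"object","properties":{"dr":{"type":"array","items":{"type":"array","items":{"type":"number"}}},"xyz":{"type":"array","items":{"type":"array","items":{"type":"number"}}},"jaw":{"type":"array","items":{"type":"number"}}},"required":["dr","xyz","jaw"]}

```bash
ls; mkdir -p pics; python3 - <<'E'
from bench import ctrl
import cv2
print(ctrl.tip_extent, ctrl.get_obs())
for n in("scene","side"):
    c=ctrl.calibration(n);print(n,c)
    cv2.imwrite(f"pics/{n}0.png",ctrl.camera(n)[:,:,::-1])
E
```

```text
pics
0.019 {'time_s': 0.0, 'q': array([ 1.01270253e+00,  1.81529432e-01,  1.60802635e+00, -2.22515916e-05,
        1.35378860e+00, -2.06270407e-01]), 'dq': array([-0.00158747,  0.00032285, -0.00023006,  0.00123518, -0.00047028,
       -0.00183113]), 'joint_efforts': array([ 4.96648936e-04, -4.44865179e+01, -3.51332545e+01, -3.54006406e-04,
        9.08314192e-03,  2.34636383e-05]), 'eef_pos': array([0.19784   , 0.53933258, 0.24938178]), 'eef_rot': array([-3.16571442e-04,  1.75003398e-01,  9.84567440e-01, -8.16725494e-04]), 'wrist_force': array([ 0.77013927,  0.47523991, -0.29208633]), 'torque': array([-0.07871146, -0.00923431, -0.01292822]), 'grasp_force': 0.0, 'opening': 1.0013341735341292}
scene {'camera_matrix': array([[545.37010453,   0.        , 317.21630254],
       [  0.        , 545.37010453, 232.78386958],
       [  0.        ,   0.        ,   1.        ]]), 'world_from_camera': array([[ 0.59421493,  0.57729275, -0.56003724, -0.12339621],
       [-0.80423863,  0.417431  , -0.42302671, -0.49154143],
       [-0.01043335,  0.70177236,  0.71232485,  0.85011999],
       [ 0.        ,  0.        ,  0.        ,  1.        ]])}
side {'camera_matrix': array([[471.16558869,   0.        , 322.09054822],
       [  0.        , 471.16558869, 239.03974239],
       [  0.        ,   0.        ,   1.        ]]), 'world_from_camera': array([[ 9.29709571e-01,  1.64363732e-01, -3.29582581e-01,
         2.01629636e-01],
       [-3.68293386e-01,  4.15666582e-01, -8.31613657e-01,
        -8.24548594e-01],
       [ 3.09340311e-04,  8.94542260e-01,  4.46983275e-01,
         5.00359465e-01],
       [ 0.00000000e+00,  0.00000000e+00,  0.00000000e+00,
         1.00000000e+00]])}
```

View pics/scene0.png

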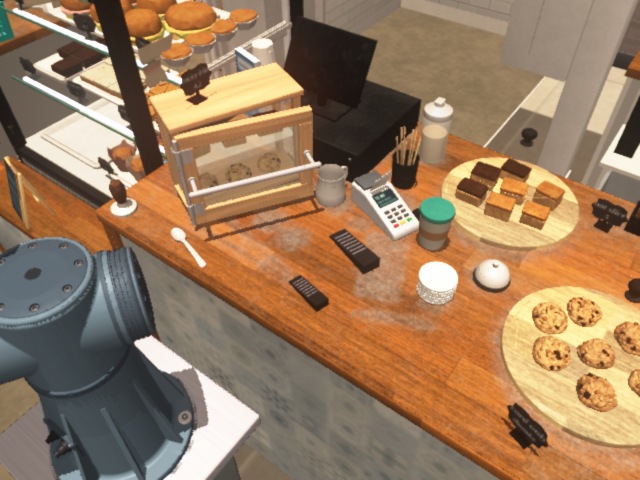

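View pics/side0.png

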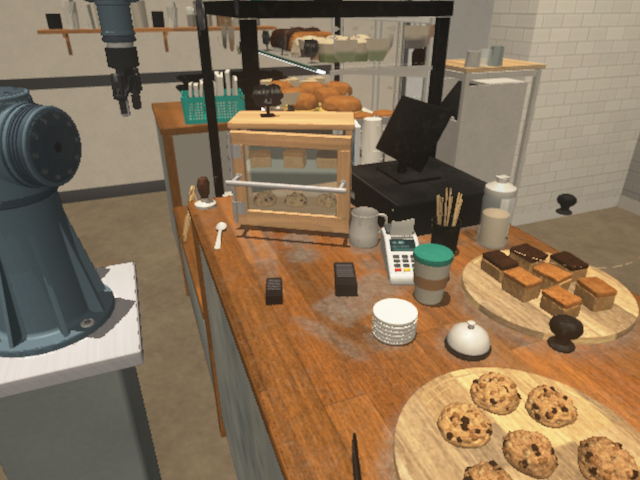

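Scene view: two dark wedges, a larger one at about (355,250) and a smaller one at about (309,292). The case door is at (245,165), with its pull bar running from (190,188) to (318,165). The side view shows both wedges' thick tails facing the camera, at (345,280) and (274,291). Next I'll take a close crop to measure them.

```bash
python3 - <<'E'
import cv2,numpy as np
a=cv2.imread("pics/scene0.png")
c1=cv2.resize(a[220:320,280:400],None,fx=5,fy=5,interpolation=cv2.INTER_CUBIC)
c=np.zeros((600,800,3),np.uint8);c[:500,:600]=c1
cv2.imwrite("pics/c1.png",c[:500,:600])
cv2.imwrite("pics/c2.png",cv2.resize(a[80:240,140:340],None,fx=3.75,fy=3.75,interpolation=cv2.INTER_CUBIC))
E
```

```text
(no output)
```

View pics/c1.png

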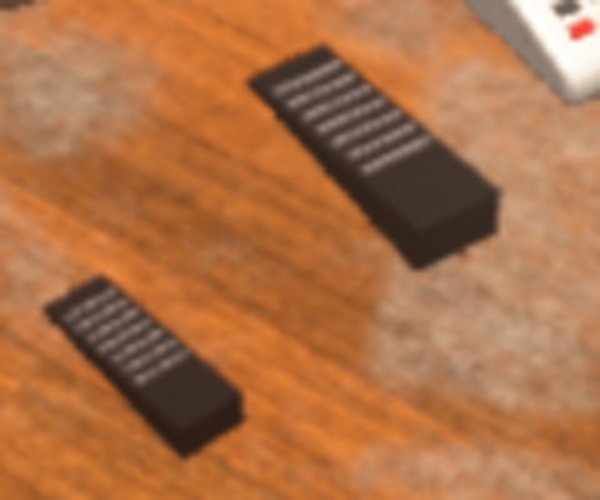

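View pics/c2.png

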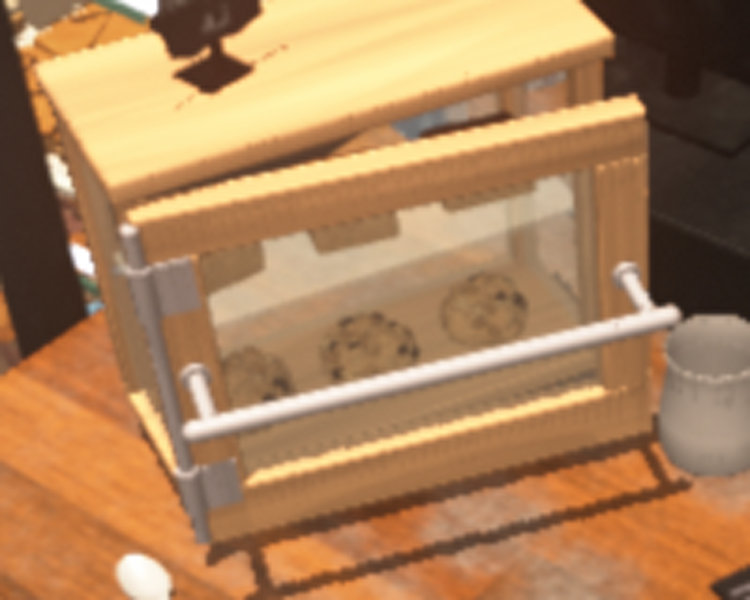

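```bash
cat > h.py <<'E'
import numpy as np
from bench import ctrl
from scipy.spatial.transform import Rotation as R
def px2w(name,uv,z,cal=None):
    c=cal or ctrl.calibration(name);K=c["camera_matrix"];T=c["world_from_camera"]
    uv=np.atleast_2d(np.array(uv,float));d=np.c_[(uv[:,0]-K[0,2])/K[0,0],-(uv[:,1]-K[1,2])/K[1,1],-np.ones(len(uv))]@T[:3,:3].T
    o=T[:3,3];return o+d*((z-o[2])/d[:,2])[:,None]
def w2px(name,P,cal=None):
    c=cal or ctrl.calibration(name);K=c["camera_matrix"];T=c["world_from_camera"]
    p=(np.atleast_2d(P)-T[:3,3])@T[:3,:3]
    return np.c_[K[0,2]+K[0,0]*p[:,0]/-p[:,2],K[1,2]-K[1,1]*p[:,1]/-p[:,2]]
def tool():
    o=ctrl.get_obs();w,x,y,z=o["eef_rot"];return o["eef_pos"],R.from_quat([x,y,z,w])
E
python3 - <<'E'
from h import *
from scipy.optimize import least_squares
# wedges
def fit(pts,L,W,H):
    own=np.array([[L/2,-W/2,0],[-L/2,-W/2,0],[-L/2,W/2,0],[-L/2,-W/2,H],[-L/2,W/2,H],[L/2,W/2,.004]])
    c=ctrl.calibration("scene")
    uv=np.array(pts)/5+[280,220]
    def f(p):
        P=own*p[3]@R.from_euler('z',p[2]).as_matrix().T+[p[0],p[1],0]
        return (w2px("scene",P,c)-uv).ravel()
    best=min((least_squares(f,[.5,.1,a,1]) for a in(0,1.5,3,4.5)),key=lambda r:r.cost)
    return best.x,best.cost,np.abs(best.fun).max()
# order: image-left side = own -y or +y tried both
big=[[249,84],[418,268],[496,235],[419,230],[498,193],[324,44]]
sm=[[44,312],[184,457],[242,417],[185,425],[241,393],[100,275]]
for n,p in(("big",big),("small",sm)):
    print(n,fit(p,.13,.042,.027),"mirror",fit(p,.13,-.042,.027))
    w=px2w("scene",np.array(p)[[0,1,2]]/5+[280,220],0);print(np.linalg.norm(w[0]-w[1]),np.linalg.norm(w[2]-w[1]))
# case
C=lambda p:np.array(p)/3.75+[140,80]
top=px2w("scene",C([[110,188],[612,38],[38,65]]),.262);print("top",top,np.linalg.norm(top[1]-top[0]),np.linalg.norm(top[2]-top[0]), np.arctan2(*(top[0]-top[1])[[1,0]]))
lo=px2w("scene",C([[210,550],[655,437]]),.0125);print("door low",lo,np.linalg.norm(lo[1]-lo[0]),np.arctan2(*(lo[0]-lo[1])[[1,0]]))
hi=px2w("scene",C([[130,222],[646,115]]),.2425);print("door hi",hi,np.linalg.norm(hi[1]-hi[0]),np.arctan2(*(hi[0]-hi[1])[[1,0]]))
for n,uv,z in(("lid",(437,283),.022),("cup",(435,225),.05),("bell",(491,275),.025),("jug",(332,186),.038),("term",(385,208),.03),("spoon",(188,248),0)):print(n,px2w("scene",uv,z)[0])
E
```

```text
big (array([ 0.54255696, -0.08684705,  1.37653927,  0.6902677 ]), np.float64(750.1198580123772), np.float64(15.663268343705482)) mirror (array([ 0.54583123, -0.08219246,  1.19295255,  0.96145588]), np.float64(1.1481794291902234), np.float64(0.8274541899023689))
0.12467785253457468 0.037444562896909235
small (array([ 0.39877287, -0.07493699,  1.43674166,  0.51098603]), np.float64(476.8523055457235), np.float64(12.65413258815812)) mirror (array([ 0.40029385, -0.07160318,  1.30636335,  0.69489178]), np.float64(0.8235564928965513), np.float64(0.9151883717494229))
0.09146518742409449 0.029387432629281274
top [[0.39358966 0.24148554 0.262     ]
 [0.65086406 0.12371509 0.262     ]
 [0.44991801 0.35857718 0.262     ]] 0.2829487463947448 0.12993588287981583 2.7123025878085865
door low [[0.39487411 0.23194547 0.0125    ]
 [0.62613932 0.08043733 0.0125    ]] 0.2764747997006105 2.561621504277759
door hi [[0.39615695 0.23539432 0.2425    ]
 [0.62523125 0.08182035 0.2425    ]] 0.2757897742892911 2.5510021895316313
lid [ 0.55398523 -0.27054546  0.022     ]
cup [ 0.66769264 -0.20162372  0.05      ]
bell [ 0.63177451 -0.34747113  0.025     ]
jug [0.65543802 0.05248156 0.038     ]
term [ 0.67073448 -0.08007019  0.03      ]
spoon [0.34644615 0.20998126 0.        ]
```

Candidates are the wedge at (355,250), which fits 130x42 at scale 0.96, and the one at (309,292), which fits only at scale 0.69 and so is the small decoy. I'm choosing (355,250). Wedge at (0.546,-0.082), yaw 68°. Case axis 65.4°, origin about (0.556,0.247), door ajar 0.156 rad, which is within the expected 0.13 to 0.19.

```bash
cat >> h.py <<'E'
O=np.array([.556,.247]);CY=np.radians(65.4)
def c2w(x,y):return O+np.array([[np.cos(CY),-np.sin(CY)],[np.sin(CY),np.cos(CY)]])@[x,y]
def w2c(p):return np.array([[np.cos(CY),np.sin(CY)],[-np.sin(CY),np.cos(CY)]])@(np.array(p)[:2]-O)
def orient(yaw,lean):
    n=np.array([np.cos(yaw),np.sin(yaw),0]);Z=np.array([0,0,1.])
    z=-np.cos(lean)*Z+np.sin(lean)*n;y=np.cross(n,Z);return R.from_matrix(np.c_[np.cross(y,z),y,z])
def delta(start,goal):
    (p,r),(q,s)=start,goal
    print("dr",np.round((r.inv()*s).as_rotvec()/np.radians(6),2),"xyz",np.round(r.inv().apply(np.array(q)-p)*100,2))
E
python3 - <<'E'
from h import *
y=1.193;A=([.36,.16,.42],orient(y,0));B=([.520,-.146,.14],orient(y,np.radians(30)))
delta(tool(),A);delta(A,B)
E
```

```text
dr [-1.000e-02  1.000e-02  1.525e+01] xyz [-28.29 -30.05 -17.02]
dr [0. 5. 0.] xyz [-22.54  26.16  28.  ]
```

>>> {"method": "send_rows", "body": {
  "dr": [
    [0,0,0],
    [0,0,0],
    [0,0,1.5],
    [0,0,3],
    [0,0,4.5],
    [0,0,6],
    [0,0,7.5],
    [0,0,9]
  ],
  "xyz": [
    [0,0,-6],
    [0,0,-12],
    [-3,-3,-17],
    [-7,-7,-17],
    [-11,-11,-17],
    [-15,-15.5,-17],
    [-19,-20,-17],
    [-23,-24.5,-17]
  ],
  "jaw": [70,70,70,70,70,70,70,70]
}}

```text
time_s: 1.1
eef_pos: [0.3297, 0.2288, 0.42]
eef_rot: [0.0, 0.605, 0.796, 0.0]
wrist_force: [1.3, -1.3, 0.5]
opening: 0.698
grasp_force: 0.0
```

```bash
python3 - <<'E'
from h import *
y=1.193;B=([.520,-.146,.14],orient(y,np.radians(30)))
print(tool()[0]);delta(tool(),([.42,.02,.36],orient(y,0)));delta(tool(),B)
E
```

```text
[0.32970417 0.22880235 0.42003925]
dr [0.  0.  6.2] xyz [-22.54   3.09   6.01]
dr [-1.62  4.82  6.06] xyz [-41.21   8.26  28.01]
```

>>> {"method": "send_rows", "body": {
  "dr": [
    [0,0,1.5],
    [0,0,3],
    [0,0,4.5],
    [0,0,6],
    [-0.4,1.2,6.1],
    [-0.8,2.4,6.1],
    [-1.2,3.6,6.1],
    [-1.62,4.82,6.06]
  ],
  "xyz": [
    [-5,1,0],
    [-10,2,2],
    [-15,3,4],
    [-20,4,7],
    [-25,5,11],
    [-30,6,15],
    [-35,7,19],
    [-40,8,23]
  ],
  "jaw": [70,70,70,70,70,70,70,70]
}}

```text
time_s: 2.1
eef_pos: [0.5131, -0.128, 0.1954]
eef_rot: [-0.146, 0.798, 0.544, 0.216]
wrist_force: [0.1, -0.1, 0.4]
opening: 0.7
grasp_force: 0.0
```

```bash
python3 - <<'E'
from h import *
import cv2
print(tool()[0]);c=ctrl.calibration("wrist");im=ctrl.camera("wrist")
np.savez("w1.npz",K=c["camera_matrix"],T=c["world_from_camera"])
cv2.imwrite("pics/w1.png",im[:,:,::-1])
print(w2px("wrist",[[.546,-.082,0],[.522,-.142,0],[.57,-.022,0]],c))
delta(tool(),([.531,-.119,.06],orient(1.193,np.radians(30))))
E
```

```text
[ 0.51311707 -0.12797426  0.19544733]
[[332.47605324 272.27539151]
 [332.75169546 344.32806841]
 [332.22516075 206.69227936]]
dr [-0.1  -0.11 -0.11] xyz [-4.53  1.5  11.55]
```

View pics/w1.png

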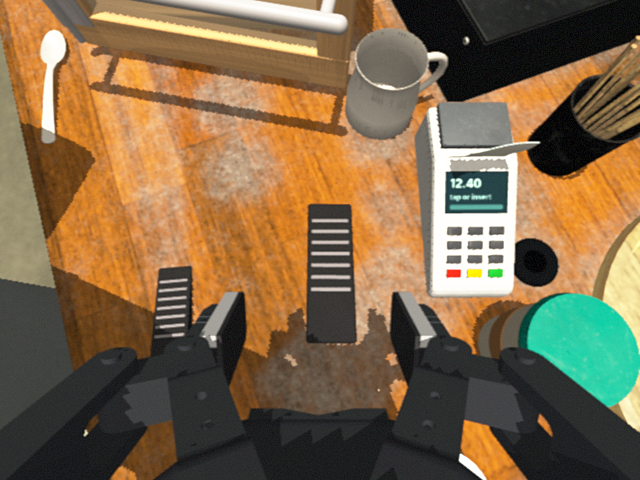

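The wrist view shows the wedge centred between the fingers, nose at (330,205) and tail at (331,342). That matches the projected points within a few pixels. The jug is at (385,85) and the door's lower right corner at (352,90). Descending now.

```bash
python3 - <<'E'
from h import *
delta(tool(),([.531,-.119,.0265],orient(1.193,np.radians(30))))
E
```

```text
dr [-0.1  -0.11 -0.11] xyz [-6.24  1.55 14.43]
```

>>> {"method": "send_rows", "body": {
  "dr": [
    [-0.1,-0.1,-0.1],
    [-0.1,-0.1,-0.1],
    [-0.1,-0.1,-0.1],
    [-0.1,-0.1,-0.1],
    [-0.1,-0.1,-0.1],
    [-0.1,-0.1,-0.1],
    [-0.1,-0.1,-0.1],
    [-0.1,-0.1,-0.1]
  ],
  "xyz": [
    [-1.5,1,4],
    [-3,1.5,8],
    [-4.5,1.5,11.5],
    [-5,1.5,12.4],
    [-5.6,1.5,13.3],
    [-6,1.55,14],
    [-6.2,1.55,14.3],
    [-6.2,1.55,14.3]
  ],
  "jaw": [70,70,70,70,70,70,70,70]
}}

```text
time_s: 3.15
eef_pos: [0.5336, -0.1153, 0.0415]
eef_rot: [-0.137, 0.797, 0.548, 0.213]
wrist_force: [-0.6, -0.4, 0.4]
opening: 0.703
grasp_force: 0.0
```

```bash
python3 - <<'E'
from h import *
import cv2
o=ctrl.get_obs();print(o["eef_pos"],o["wrist_force"]);cv2.imwrite("pics/w2.png",ctrl.camera("wrist")[:,:,::-1])
delta(tool(),([.531,-.119,.0265],orient(1.193,np.radians(30))))
E
```

```text
[ 0.53355045 -0.1152923   0.04152529] [-0.63591939 -0.4461904   0.40041343]
dr [0.08 0.1  0.14] xyz [-1.13 -0.13  1.1 ]
```

View pics/w2.png

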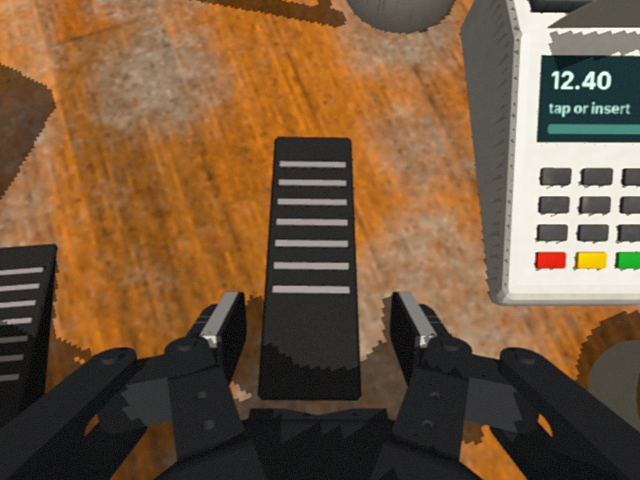

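The wedge sits between the pads, with its centre column at about 312 against 317 for the fingers. I'll hold one call to see whether the arm is still settling.

>>> {"method": "send_rows", "body": {
  "dr": [
    [0,0,0],
    [0,0,0],
    [0,0,0],
    [0,0,0],
    [0,0,0],
    [0,0,0],
    [0,0,0],
    [0,0,0]
  ],
  "xyz": [
    [0,0,0],
    [0,0,0],
    [0,0,0],
    [0,0,0],
    [0,0,0],
    [0,0,0],
    [0,0,0],
    [0,0,0]
  ],
  "jaw": [70,70,70,70,70,70,70,70]
}}

```text
time_s: 4.2
eef_pos: [0.5333, -0.115, 0.0411]
eef_rot: [-0.138, 0.797, 0.548, 0.213]
wrist_force: [0.1, -0.1, -0.3]
opening: 0.7
grasp_force: 0.0
```

```bash
python3 - <<'E'
from h import *
delta(tool(),([.531,-.119,.0265],orient(1.193,np.radians(30))))
E
```

```text
dr [0.07 0.1  0.14] xyz [-1.11 -0.09  1.05]
```

>>> {"method": "send_rows", "body": {
  "dr": [
    [0,0,0],
    [0,0.1,0.1],
    [0,0.1,0.1],
    [0,0.1,0.1],
    [0,0.1,0.1],
    [0,0.1,0.1],
    [0,0.1,0.1],
    [0,0.1,0.1]
  ],
  "xyz": [
    [-0.5,0,0.5],
    [-0.9,-0.1,0.9],
    [-1.1,-0.1,1.05],
    [-1.1,-0.1,1.05],
    [-1.1,-0.1,1.05],
    [-1.1,-0.1,1.05],
    [-1.1,-0.1,1.05],
    [-1.1,-0.1,1.05]
  ],
  "jaw": [70,70,70,40,35,35,35,35]
}}

```text
time_s: 5.2
eef_pos: [0.531, -0.1189, 0.0266]
eef_rot: [-0.142, 0.799, 0.543, 0.216]
wrist_force: [-0.4, 0.1, -0.0]
opening: 0.477
grasp_force: 60.4
```

```bash
python3 - <<'E'
from h import *
p,r=tool();print(p,w2c(p),r.as_matrix())
t=c2w(-.30,-.055)
for dz in(.008,):delta((p,r),([*t,p[2]+dz],orient(CY,np.radians(30))))
E
```

```text
[ 0.53104818 -0.11887632  0.02659687] [-0.34305492 -0.12962019] [[ 0.31571882  0.92927411  0.19175834]
 [ 0.80657181 -0.3692829   0.46159729]
 [ 0.49976348  0.00893192 -0.86611586]]
dr [-0.17  0.    0.47] xyz [ 4.49 -7.22  1.59]
```

>>> {"method": "send_rows", "body": {
  "dr": [
    [0,0,0],
    [0,0,0],
    [0,0,0.1],
    [-0.1,0,0.2],
    [-0.1,0,0.3],
    [-0.15,0,0.4],
    [-0.17,0,0.47],
    [-0.17,0,0.47]
  ],
  "xyz": [
    [0.2,0,-0.4],
    [0.4,0,-0.7],
    [1.2,-1.4,-0.2],
    [2,-2.8,0.2],
    [2.8,-4.2,0.6],
    [3.6,-5.6,1.1],
    [4.5,-7.2,1.6],
    [4.5,-7.2,1.6]
  ],
  "jaw": [35,35,35,35,35,35,35,35]
}}

```text
time_s: 6.2
eef_pos: [0.4803, -0.0473, 0.0345]
eef_rot: [-0.141, 0.813, 0.522, 0.217]
wrist_force: [-0.1, -0.3, -1.7]
opening: 0.469
grasp_force: 60.6
```

```bash
python3 - <<'E'
from h import *
import cv2
o=ctrl.get_obs();print(o["eef_pos"],w2c(o["eef_pos"]),o["wrist_force"])
c=ctrl.calibration("wrist");cv2.imwrite("pics/w3.png",ctrl.camera("wrist")[:,:,::-1])
P=[[*c2w(-.078,y),.0125] for y in(.14,0,-.14)]+[[*c2w(-.195,-.055),.008]];print(w2px("wrist",P,c))
np.savez("w3.npz",K=c["camera_matrix"],T=c["world_from_camera"])
cv2.imwrite("pics/s3.png",ctrl.camera("side")[:,:,::-1])
E
```

```text
[ 0.4802876  -0.04726485  0.03450718] [-0.29907385 -0.05365636] [-0.14878224 -0.28796425 -1.67218522]
[[-12.5990424  -59.54669823]
 [226.99951439 -59.75023426]
 [467.14573493 -59.95423552]
 [321.50791208 123.11169236]]
```

View pics/w3.png

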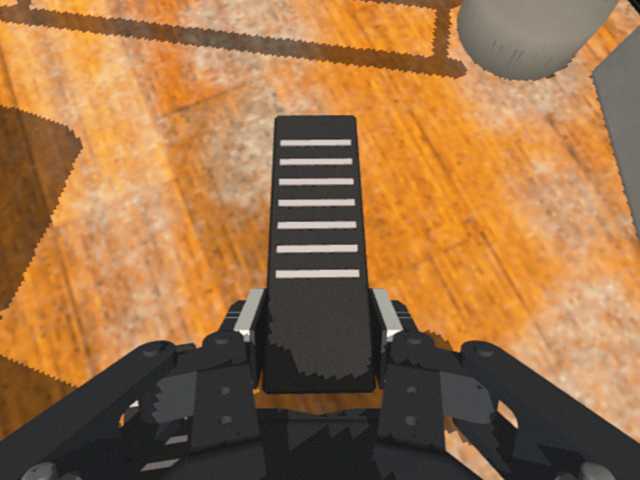

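The wedge is held squarely, nose at (313,117) against the predicted (321,123). The jug at (530,35) is clear to the right. Lowering to the counter and advancing to just before the door.

>>> {"method": "send_rows", "body": {
  "dr": [
    [0,0,0],
    [0,0,0],
    [0,0,0],
    [0,0,0],
    [0,0,0],
    [0,0,0],
    [0,0,0],
    [0,0,0]
  ],
  "xyz": [
    [1.3,0,0.75],
    [2.6,0,1.5],
    [3.9,0,2.25],
    [5.2,0,3],
    [6.5,0,3.75],
    [7.6,0,4.5],
    [8.55,0,5.4],
    [8.7,0,5.9]
  ],
  "jaw": [35,35,35,35,35,35,35,35]
}}

```text
time_s: 7.3
eef_pos: [0.5252, 0.0476, 0.0267]
eef_rot: [-0.14, 0.813, 0.522, 0.218]
wrist_force: [0.6, -1.4, -0.2]
opening: 0.477
grasp_force: 60.6
```

```bash
cat > st.py <<'E'
from h import *
o=ctrl.get_obs();p,r=tool();f=o["wrist_force"];print(p,"case",w2c(p),"F fwd/left/up",w2c(f[:2]+O),f[2],"tq",o["torque"],o["opening"]);z=r.as_matrix();print("n,up in tool",z.T@[np.cos(CY),np.sin(CY),0],"yaw err",np.degrees(np.arctan2(z[1,0],z[0,0]))-65.4)
E
python3 st.py
```

```text
[0.52518119 0.04755077 0.0267245 ] case [-0.19417572 -0.05500531] F fwd/left/up [-1.05896178 -1.13742325] -0.17276335475692162 tq [-0.36698635  0.15013251 -0.00268679] 0.47726597752000566
n,up in tool [8.66024153e-01 5.87757547e-04 5.00001820e-01] yaw err 0.021592492107558314
```

>>> {"method": "send_rows", "body": {
  "dr": [
    [0,0,0],
    [0,0,0],
    [0,0,0],
    [0,0,0],
    [0,0,0],
    [0,0,0],
    [0,0,0],
    [0,0,0]
  ],
  "xyz": [
    [0.4,0,0.23],
    [0.8,0,0.46],
    [1.2,0,0.69],
    [1.6,0,0.92],
    [2,0,1.15],
    [2.4,0,1.39],
    [2.8,0,1.62],
    [2.8,0,1.62]
  ],
  "jaw": [35,35,35,35,35,35,35,35]
}}

```text
time_s: 8.3
eef_pos: [0.5386, 0.0764, 0.0269]
eef_rot: [-0.14, 0.813, 0.522, 0.218]
wrist_force: [-0.0, -0.4, -2.5]
opening: 0.472
grasp_force: 60.5
```

```bash
python3 st.py; python3 - <<'E'
from h import *
import cv2
a=ctrl.camera("side")[:,:,::-1];b=ctrl.camera("scene")[:,:,::-1]
c=np.hstack([cv2.resize(x,None,fx=3,fy=3,interpolation=cv2.INTER_CUBIC) for x in(a[170:310,205:335],b[120:260,180:310])])
cv2.imwrite("pics/d4.png",c)
E
```

```text
[0.5385744  0.07642727 0.0269272 ] case [-0.16234482 -0.05516216] F fwd/left/up [-0.39052433 -0.14311563] -2.46214807990991 tq [-0.41409764  0.12121236 -0.01783713] 0.47171249103008334
n,up in tool [8.66011749e-01 9.83928721e-06 5.00023650e-01] yaw err -0.011985165196350067
```

View pics/d4.png

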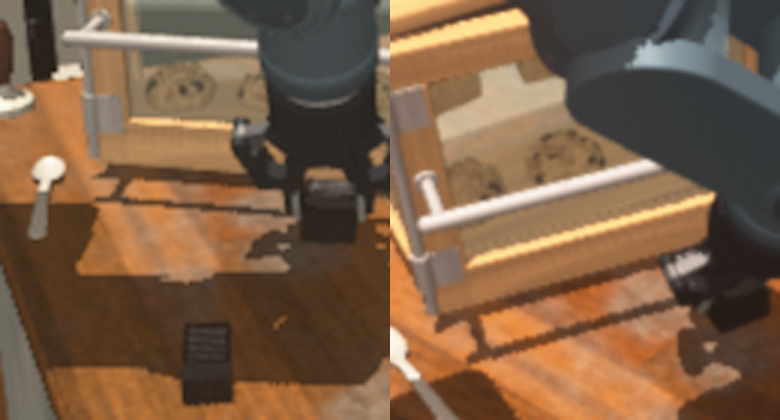

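The door bottom edge lies just above the wedge, and there is light contact at most. Advancing in smaller steps.

>>> {"method": "send_rows", "body": {
  "dr": [
    [0,0,0],
    [0,0,0],
    [0,0,0],
    [0,0,0],
    [0,0,0],
    [0,0,0],
    [0,0,0],
    [0,0,0]
  ],
  "xyz": [
    [0.15,0,0.11],
    [0.3,0,0.2],
    [0.45,0,0.28],
    [0.6,0,0.37],
    [0.75,0,0.46],
    [0.9,0,0.54],
    [1.02,0,0.63],
    [1.02,0,0.63]
  ],
  "jaw": [35,35,35,35,35,35,35,35]
}}

```text
time_s: 9.4
eef_pos: [0.5437, 0.0871, 0.0267]
eef_rot: [-0.14, 0.813, 0.522, 0.218]
wrist_force: [0.9, -0.3, -1.0]
opening: 0.477
grasp_force: 60.7
```

```bash
python3 st.py
```

```text
[0.54368432 0.08714264 0.02672669] case [-0.15047486 -0.05534769] F fwd/left/up [ 0.11181898 -0.93595575] -0.9756973689406575 tq [-0.35043372  0.03775212 -0.09180392] 0.47683546375017183
n,up in tool [ 8.65880591e-01 -4.24956371e-04  5.00250559e-01] yaw err -0.03130460807389568
```

>>> {"method": "send_rows", "body": {
  "dr": [
    [0,0,0],
    [0,0,0],
    [0,0,0],
    [0,0,0],
    [0,0,0],
    [0,0,0],
    [0,0,0],
    [0,0,0]
  ],
  "xyz": [
    [0.1,0,0.07],
    [0.2,0,0.13],
    [0.3,0,0.18],
    [0.35,0,0.21],
    [0.42,0,0.26],
    [0.42,0,0.26],
    [0.42,0,0.26],
    [0.42,0,0.26]
  ],
  "jaw": [35,35,35,35,35,35,35,35]
}}

```text
time_s: 10.4
eef_pos: [0.5459, 0.0914, 0.0266]
eef_rot: [-0.14, 0.813, 0.522, 0.218]
wrist_force: [-0.5, -2.1, 5.4]
opening: 0.477
grasp_force: 61.3
```

```bash
python3 st.py
```

```text
[0.54586607 0.09140336 0.02664653] case [-0.14569264 -0.05555775] F fwd/left/up [-2.06192117 -0.44775737] 5.3562805812541825 tq [-0.35154484 -0.09634813 -0.06576845] 0.47693899296610975
n,up in tool [ 8.65905227e-01 -6.72347822e-04  5.00207642e-01] yaw err -0.03554262575839573
```

>>> {"method": "send_rows", "body": {
  "dr": [
    [0,0,0],
    [0,0,0],
    [0,0,0],
    [0,0,0],
    [0,0,0],
    [0,0,0],
    [0,0,0],
    [0,0,0]
  ],
  "xyz": [
    [0.1,0,0.04],
    [0.2,0,0.1],
    [0.3,0,0.15],
    [0.36,0,0.19],
    [0.44,0,0.23],
    [0.44,0,0.23],
    [0.44,0,0.23],
    [0.44,0,0.23]
  ],
  "jaw": [35,35,35,35,35,35,35,35]
}}

```text
time_s: 11.4
eef_pos: [0.5477, 0.0961, 0.0267]
eef_rot: [-0.14, 0.813, 0.522, 0.218]
wrist_force: [-0.1, -3.4, 3.7]
opening: 0.473
grasp_force: 61.3
```

```bash
python3 st.py
```

```text
[0.54773809 0.09606701 0.02668426] case [-0.140673   -0.05531848] F fwd/left/up [-3.09458662 -1.34452859] 3.664759618139852 tq [-0.45679199 -0.13941383 -0.14049907] 0.47265464930594486
n,up in tool [ 8.65927294e-01 -4.96959456e-04  5.00169646e-01] yaw err -0.03886175878466247
```

>>> {"method": "send_rows", "body": {
  "dr": [
    [0,0,0],
    [0,0,0],
    [0,0,0],
    [0,0,0],
    [0,0,0],
    [0,0,0],
    [0,0,0],
    [0,0,0]
  ],
  "xyz": [
    [0.1,0,0.04],
    [0.2,0,0.1],
    [0.3,0,0.15],
    [0.36,0,0.19],
    [0.44,0,0.24],
    [0.44,0,0.24],
    [0.44,0,0.24],
    [0.44,0,0.24]
  ],
  "jaw": [35,35,35,35,35,35,35,35]
}}

```text
time_s: 12.4
eef_pos: [0.5496, 0.1008, 0.0267]
eef_rot: [-0.14, 0.813, 0.522, 0.218]
wrist_force: [-0.3, -1.6, 1.5]
opening: 0.473
grasp_force: 61.0
```

```bash
python3 st.py; python3 - <<'E'
from h import *
import cv2
b=ctrl.camera("scene")[:,:,::-1];a=ctrl.camera("side")[:,:,::-1]
cv2.imwrite("pics/s5.png",a);cv2.imwrite("pics/b5.png",b)
# closedness: predicted line of bar / door lower edge for swing values
c=ctrl.calibration("scene")
for s in(0,.05,.1,.156):
    h=np.array([-.078,.14]);u=np.array([-np.sin(s),-np.cos(s)])
    P=[[*c2w(*(h+u*.2)),.0125],[*c2w(*(h+u*.28)),.2425]];print(s,w2px("scene",P,c).round(1).tolist(),w2px("side",P).round(1).tolist())
E
```

```text
[0.54957858 0.10077458 0.0267041 ] case [-0.13562655 -0.05503225] F fwd/left/up [-1.55449442 -0.33619954] 1.4586182842497277 tq [-0.40512654 -0.00368024 -0.07302576] 0.47264361380209774
n,up in tool [ 8.65918985e-01 -2.61213295e-04  5.00184210e-01] yaw err -0.042361826385743484
0 [[277.8, 195.9], [305.7, 99.4]] [[318.2, 226.4], [353.8, 133.3]]
0.05 [[279.6, 198.4], [308.8, 102.7]] [[317.9, 228.1], [353.7, 134.9]]
0.1 [[281.2, 201.0], [311.6, 106.1]] [[317.3, 229.9], [353.3, 136.5]]
0.156 [[282.8, 204.1], [314.4, 110.0]] [[316.4, 231.8], [352.4, 138.3]]
```

>>> {"method": "send_rows", "body": {
  "dr": [
    [0,0,0],
    [0,0,0],
    [0,0,0],
    [0,0,0],
    [0,0,0],
    [0,0,0],
    [0,0,0],
    [0,0,0]
  ],
  "xyz": [
    [0.1,0,0.06],
    [0.2,0,0.11],
    [0.3,0,0.17],
    [0.35,0,0.2],
    [0.43,0,0.25],
    [0.43,0,0.25],
    [0.43,0,0.25],
    [0.43,0,0.25]
  ],
  "jaw": [35,35,35,35,35,35,35,35]
}}

```text
time_s: 13.5
eef_pos: [0.5516, 0.1043, 0.0267]
eef_rot: [-0.139, 0.813, 0.522, 0.217]
wrist_force: [-5.3, -8.0, 5.8]
opening: 0.473
grasp_force: 61.8
```

```bash
python3 st.py
```

```text
[0.55163451 0.10427698 0.02665284] case [-0.13158619 -0.05544359] F fwd/left/up [-9.52803644  1.49517101] 5.849237771122597 tq [-1.05762413  0.41886562  0.11060554] 0.473402022488366
n,up in tool [ 8.66685802e-01 -1.97974181e-04  4.98854369e-01] yaw err -0.004958483548207937
```

Jamming has begun, with a push of 9.5 N. Continuing in 2 mm steps.

>>> {"method": "send_rows", "body": {
  "dr": [
    [0,0,0],
    [0,0,0],
    [0,0,0],
    [0,0,0],
    [0,0,0],
    [0,0,0],
    [0,0,0],
    [0,0,0]
  ],
  "xyz": [
    [0.05,0,0.02],
    [0.1,0,0.05],
    [0.14,0,0.07],
    [0.18,0,0.09],
    [0.18,0,0.09],
    [0.18,0,0.09],
    [0.18,0,0.09],
    [0.18,0,0.09]
  ],
  "jaw": [35,35,35,35,35,35,35,35]
}}

```text
time_s: 14.5
eef_pos: [0.5525, 0.1057, 0.0267]
eef_rot: [-0.139, 0.813, 0.522, 0.217]
wrist_force: [-6.2, -11.2, 5.0]
opening: 0.473
grasp_force: 61.9
```

```bash
python3 st.py
```

```text
[0.55246521 0.10566552 0.0266591 ] case [-0.12997788 -0.05562088] F fwd/left/up [-12.73499075   1.00282332] 5.002535047929988 tq [-1.45022351  0.5442945   0.12731783] 0.4730220236589113
n,up in tool [ 8.67007700e-01 -3.79814694e-04  4.98294595e-01] yaw err -0.004686905647119488
```

>>> {"method": "send_rows", "body": {
  "dr": [
    [0,0,0],
    [0,0,0],
    [0,0,0],
    [0,0,0],
    [0,0,0],
    [0,0,0],
    [0,0,0],
    [0,0,0]
  ],
  "xyz": [
    [0.05,0,0.02],
    [0.1,0,0.05],
    [0.15,0,0.08],
    [0.2,0,0.1],
    [0.22,0,0.11],
    [0.22,0,0.11],
    [0.22,0,0.11],
    [0.22,0,0.11]
  ],
  "jaw": [35,35,35,35,35,35,35,35]
}}

```text
time_s: 15.5
eef_pos: [0.5534, 0.1074, 0.0266]
eef_rot: [-0.139, 0.813, 0.522, 0.217]
wrist_force: [-7.7, -13.4, 5.4]
opening: 0.476
grasp_force: 62.2
```

```bash
python3 st.py
```

```text
[0.55336697 0.10739564 0.02663669] case [-0.12802941 -0.05572057] F fwd/left/up [-15.40988176   1.46697179] 5.399975393083402 tq [-1.80282194  0.71197392  0.12437559] 0.475701817462637
n,up in tool [ 8.67437660e-01 -4.09785285e-04  4.97545715e-01] yaw err 0.0030537650196862387
```

>>> {"method": "send_rows", "body": {
  "dr": [
    [0,0,0],
    [0,0,0],
    [0,0,0],
    [0,0,0],
    [0,0,0],
    [0,0,0],
    [0,0,0],
    [0,0,0]
  ],
  "xyz": [
    [0.05,0,0.02],
    [0.1,0,0.05],
    [0.15,0,0.08],
    [0.18,0,0.09],
    [0.18,0,0.09],
    [0.18,0,0.09],
    [0.18,0,0.09],
    [0.18,0,0.09]
  ],
  "jaw": [35,35,35,35,35,35,35,35]
}}

```text
time_s: 16.5
eef_pos: [0.5542, 0.109, 0.0266]
eef_rot: [-0.139, 0.813, 0.522, 0.217]
wrist_force: [-8.0, -14.2, 3.6]
opening: 0.474
grasp_force: 62.1
```

```bash
python3 st.py; python3 - <<'E'
from h import *
import cv2
a=ctrl.camera("side")[:,:,::-1];b=ctrl.camera("scene")[:,:,::-1]
c=np.hstack([cv2.resize(x,None,fx=2.2,fy=2.2,interpolation=cv2.INTER_CUBIC) for x in(a[90:310,220:400],b[60:280,150:330])])
cv2.imwrite("pics/d6.png",c)
E
```

```text
[0.55424634 0.1090253  0.02664392] case [-0.1261816  -0.05584172] F fwd/left/up [-16.18489043   1.35247172] 3.6344709784408704 tq [-1.93011584  0.69258069  0.08083264] 0.47445260536825334
n,up in tool [ 8.67581523e-01 -6.71440228e-04  4.97294530e-01] yaw err -0.004645389757385487
```

View pics/d6.png

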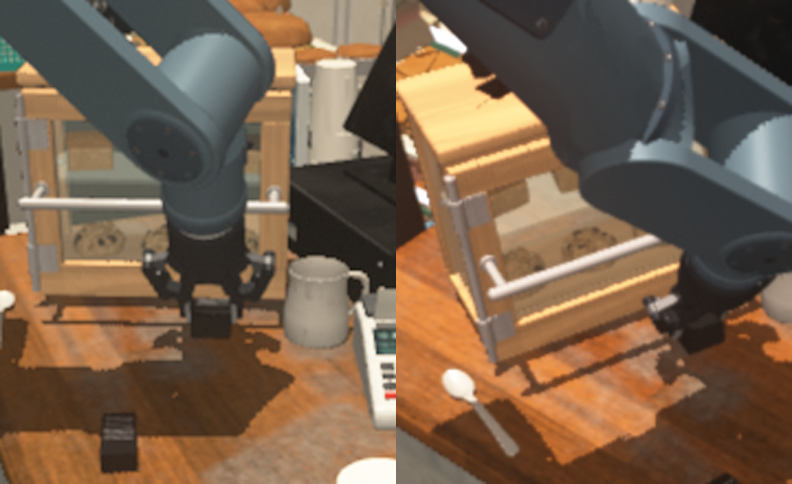

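The side view shows the door flush and shut. The wedge tail is at (211,318), square to the door, and the jug at (315,300) is untouched. I'll ease off the push, open the jaws and back out along the lean.

>>> {"method": "send_rows", "body": {
  "dr": [
    [0,0,0],
    [0,0,0],
    [0,0,0],
    [0,0,0],
    [0,0,0],
    [0,0,0],
    [0,0,0],
    [0,0,0]
  ],
  "xyz": [
    [-0.05,0,-0.03],
    [-0.1,0,-0.06],
    [-0.1,0,-0.06],
    [-0.1,0,-0.06],
    [-0.1,0,-0.06],
    [-0.1,0,-0.06],
    [-0.1,0,-0.06],
    [-0.1,0,-0.06]
  ],
  "jaw": [35,35,35,52,60,68,70,70]
}}

```text
time_s: 17.6
eef_pos: [0.554, 0.11, 0.0272]
eef_rot: [-0.14, 0.813, 0.522, 0.218]
wrist_force: [-0.1, 0.3, 0.9]
opening: 0.703
grasp_force: 0.0
```

```bash
python3 st.py
```

```text
[0.55399594 0.1100126  0.02720848] case [-0.12538814 -0.05520306] F fwd/left/up [0.24519057 0.18625753] 0.9305895149541654 tq [-0.26054139  0.10552108  0.02103082] 0.7026534946684232
n,up in tool [ 8.65969723e-01 -3.05329925e-04  5.00096336e-01] yaw err -0.032001959389418744
```

>>> {"method": "send_rows", "body": {
  "dr": [
    [0,0,0],
    [0,0,0],
    [0,0,0],
    [0,0,0],
    [0,0,0],
    [0,0,0],
    [0,0,0],
    [0,0,0]
  ],
  "xyz": [
    [0,0,-1],
    [0,0,-2],
    [0,0,-4],
    [0,0,-7],
    [-1,0,-10],
    [-2,0,-12],
    [-3,0,-14],
    [-3,0,-14]
  ],
  "jaw": [70,70,70,70,70,70,70,70]
}}

```text
time_s: 18.6
eef_pos: [0.5148, 0.021, 0.1349]
eef_rot: [-0.138, 0.813, 0.521, 0.219]
wrist_force: [-0.2, -0.2, 0.4]
opening: 0.703
grasp_force: 0.0
```

```bash
python3 - <<'E'
from h import *
import cv2
c=ctrl.calibration("wrist");a=ctrl.camera("wrist")[:,:,::-1];b=ctrl.camera("side")[:,:,::-1]
f=np.zeros((480,800,3),np.uint8);f[:360,:480]=cv2.resize(a,(480,360));f[:,480:]=cv2.resize(b[110:290,220:340],(320,480))
cv2.imwrite("pics/f7.png",f)
print(tool()[0], w2px("wrist",[[*c2w(-.151,-.055),.027],[*c2w(-.078,-.055),.015],[*c2w(-.078,-.14),.0125],[*c2w(-.078,.14),.0125]],c)*.75)
E
```

```text
[0.51412147 0.02250841 0.13365536] [[236.61154391 170.71403499]
 [236.58891572 107.43965693]
 [316.43337857 108.57541301]
 [ 52.80752841 108.74131768]]
```

View pics/f7.png

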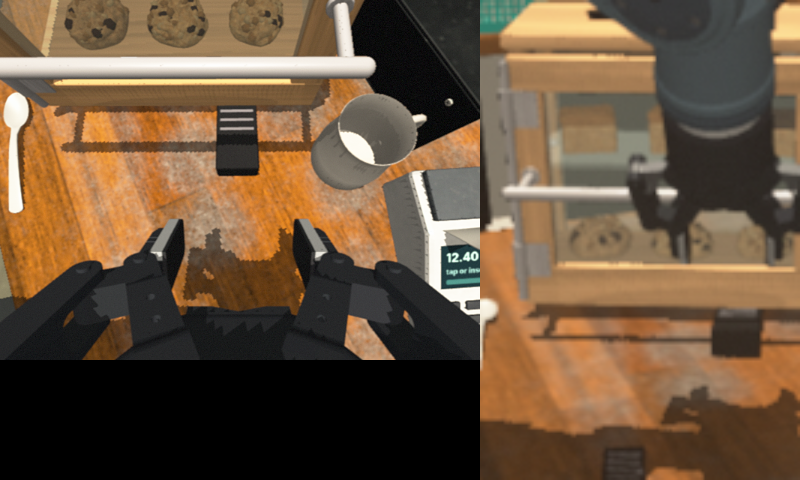

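The wedge stays put: tail at (238,172) against the predicted (237,171), square under the right half of the door. The door's bottom edge is level with row 105, as predicted for shut, and the jug is untouched. Handing in.

```bash
python3 -c "
from bench import ctrl
print(ctrl.hand_in())"
```

```text
the job is handed in; nothing more can be done
None
```

The wedge is under the right-hand half of the door and square to it, the last picture shows the door shut with the arm clear, and the job is handed in; the verdict wasn't shown, and the press on the door (about 10 N) is my estimate from the 16 N push.

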